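# Key a handwheel onto its gearbox shaft

## Robot

A 6-joint arm with a two-finger parallel gripper is mounted at the origin on the work surface. World frame = base frame: x ahead of the robot, y to its left, z up, the work surface at z = 0. Lengths are in m, angles in rad, forces in N, time in s.
With the tool pointing down it reaches from about 0.375 to 0.9 m from the base axis. Payload 3.1 kg.
Tool frame: the origin (TCP) lies on the centre line of the jaws, within the pads' length; the fingertips stand manip.finger_overhang ahead of it and the grasp point (between the pads) lies 11 mm behind it (manip.finger_overhang is the distance from the TCP to the fingertips, in m); y points along the fingers, z is the direction in which the jaws open and shut, and the axes are right-handed (so a half turn about y gives the same grasp; the last joint's range is limited). The gripper opens to 85 mm and grips with 20 to 120 N. Pads are 22 mm wide; open, the fingers measure 114 mm over their backs; the gripper's body (76 mm by 85 mm) begins 54 mm behind the grasp point. The pads swing forward as they close: fully open they stand 13 mm farther back than shut.
Start: joints at [1.137, 0.527, 1.433, -0, 1.181, -0.178], TCP at [0.158, 0.605, 0.239] pointing down, gripper open.
Joint ranges: [-3.08, 3.08], [-0.75, 2.2], [0.22, 2.44], [-1.43, 4.57], [0, 2.65], [-2.85, 2.85]. Speed limits (rad/s): [2.79, 2.79, 3.14, 3.14, 3.14, 3.14].

## Interface

Orientations are given as a unit quaternion [x, y, z, w].
In Python, from station import manip gives the robot as it stands.
- The arm moves only by the tool send_rows, never from a script. Its argument "plan" is a list of rows, each an object with "linear": the shift along the tool's x, y, z in units of 30 mm (1.0 is 30 mm), a list of three; "roll": the turn about the tool's y in units of 6 degrees (1.0 is 6 degrees). In form: [{"linear": [tx, ty, tz], "roll": roll}, ...]. A call has exactly 5 rows; each row shifts and turns the commanded pose from where the row before left it, along the tool's axes as they then stand; what a row does not reach is not made up. A row lasts 1/8 s, in which the tool goes at most 62.5 mm and 10.7 degrees, less where a joint would pass 70% of its speed; a pose out of reach is approached as far as the arm can. A call is refused whole if a number of a shift passes 1 or a number of a turn 1, either way. A call with a gripper value outside its range is refused whole. "claw" is the finger opening in mm, from 0 to 85.4, set as the call begins (left out, the last holds). The fingers move at their own pace and stop on an object; "force" is the grip in N (left out, the last holds). Time passes only in rows, so rows that do not move let the fingers close, or fill a call up. It gives the time, the measured TCP pose, the force and the opening at its end, in the units of the state.
- manip.sense(): the state, without advancing time (a new reading comes with each control period).
- manip.snapshot(name): name is "scene" or "top" or "wrist"; returns the picture (384x512x3 uint8, blue, green, red); there is no depth.
- manip.get_calibration(name): a dict with "fovy" (degrees; the focal length in pixels is half the picture's height over the tangent of half this angle, whatever the lens; pixels are square), "cx", "cy" (the principal point, pixels), "cam_to_world" (4x4, takes a point from camera to world coordinates); the wrist camera has in their place "tool_from_camera" (4x4, takes a point from camera to tool coordinates, whose origin is the TCP and whose axes are the tool frame's). Camera axes: x right, y down, z forward; pixel columns grow to the right and rows downward; lengths in m; the calibration is good to about 2 mm. The wrist camera is an equidistant fisheye: a pixel r from the principal point sees the ray r / f radians off the axis. A picture is of the moment at which its call begins: read the wrist's pose just before it. get_calibration takes no time and is no camera call.
- manip.sign_off(): hands the job in, once; it reports no verdict.
Trained networks look in the newest picture that a camera, given by its name, has taken for a name from the list of things; names that differ only in an ending like _2 or _b are one class to them, and where a whole thing is asked for, a point or a joint stands for the part that bears it (a point fixed in the world has none). Each returns a list of dicts, best first, with "p" (0 to 1); they miss things now and then, are a little off and sometimes report something else, mostly with a low value. They report only what shows in the picture. A call takes as long as a camera call. They do not tell look-alikes from the thing itself.
- manip.look_for(camera, query): "extent" ([left, top, right, bottom] in pixels, round what is visible of it).
The state is a dict: "t": time; "q": joint angles; "qd": joint speeds; "tau": joint torques, N m; "tcp_pos": TCP position; "tool_rot": TCP orientation; "force": force on the tool from outside, world axes, zero at the start; "ft_torque": the same for the moment, N m; "finger_gap": opening from 0.0 (shut) to 1.0 (fully open).
Only numpy, scipy, OpenCV 4.12 (cv2) and the standard library are available. Lean on these libraries where they do the work, as an engineer would, in place of code of your own. Each camera call takes 0.05 s, during which the arm holds its last target.

## Task

Fit the loose handwheel onto the upright keyed shaft of the gearbox, boss upwards: set it over the shaft, turn it under light pressure until its keyway finds the key, then lower it under control until it sits fully home on the collar, and let go. Be gentle: do not force it down or sideways against the key and do not let it drop; leave the scraper, jar and sanding block where they are.

Things in the scene. Friction and masses are not known exactly. Their poses are not given: they have to be found in the camera images.
- gearbox: Fixed painted gear housing on the bench: foot 180 x 150 x 12 mm, body 140 x 120 mm rising to 87 mm, round steel collar (44 mm across) on top, its flat face 100 mm above the bench. Carries the upright keyed shaft. Origin: centre of its underside, on the shaft axis; z up. Its +x side has an amber sight glass and a brass plug.
- shaft_seat (a point): Shaft axis at the collar's upper face, where the hub's underside must come to rest. Axes as the gearbox's. The key, 8 mm wide, stands out 5 mm from the shaft's side, from the collar to 26 mm above it. Seen from above it points up to 1 rad to either side of this +x; its exact angle is not measured.
- stem: The upright shaft with its key, carried by the gearbox; origin on its axis at the collar's upper face, axes as the gearbox's (they do not show the key's angle). Steel, 22 mm diameter up to 40 mm above the collar, tapering to 15 mm at 45 mm, then a 12 mm threaded stud to 63 mm. The shaft is braked: it does not turn below 3 N m.
- handwheel: Loose handwheel, 0.3 to 0.65 kg, lying boss up on the bench. Bare-metal round hub 48 mm across, 54 mm high, bored through at 24 mm; dark rim 150 mm across, 2 to 16 mm above the underside; three spokes. Above 20 mm the hub (boss) stands free and can be gripped across at any angle. Origin: centre of the hub's underside; z up through the boss, +x to the keyway.
- handwheel_mid (a point): Centre of the handwheel, on its axis, 27 mm above the hub's underside; axes as the handwheel's. Keyway on the +x side, full height of the bore, 9.8 mm wide, floor 17.5 mm from the axis. Off the key, the hub stops on the key with its underside 26 mm above the collar; lined up within about 0.06 rad it goes down to the collar.
- handwheel_lug (a point): Centre of the top of the one round lug on the handwheel's rim (22 mm across with a brass hole), 67 mm from the axis and 20 mm above the underside, on the same (+x) side as the keyway.
- scraper: Bystander: flat paint scraper 220 mm long lying on the far part of the bench. Origin under its middle.
- jar: Bystander: closed glass jar, 64 mm across, 85 mm high, standing to the left. Origin: centre of its underside.
- sanding_block: Bystander: cork sanding block 110 x 65 x 30 mm, lying to the right. Origin: centre of its underside.
There are look-alikes about, which are no part of the job. Of the things that look like the handwheel, the smallest one is meant.

How it is judged:
On the way:
1. the hub is over the shaft, upright, not yet home (horizontal distance between handwheel_mid and shaft_seat below 0.004 m and z of handwheel_mid in the frame of shaft_seat between 0.032 and 0.067 m and angle between handwheel_mid's own z axis and vertical below 0.15 rad), for 0.1 s.
At the end, for the whole second after the job is handed in: The handwheel is keyed and fully home, released and at rest: boss up within 0.06 rad, the underside of its hub within 3 mm of the collar's face and its axis within 4 mm of the shaft's; scraper, jar and sanding block within 30 mm of where they were (z of handwheel_mid in the frame of shaft_seat between 0.024 and 0.03 m and horizontal distance between handwheel_mid and shaft_seat below 0.004 m and angle between handwheel_mid's own z axis and vertical below 0.06 rad and linear speed of handwheel below 0.02 m/s); the robot touches nothing.
It fails at once if the handwheel is pushed against the shaft or its key with more than 40 N (contact force between handwheel and stem above 40 N).
It fails at once if the handwheel is slammed or dropped on the gearbox or its collar with more than 60 N (contact force between handwheel and gearbox above 60 N).
It fails at once if the scraper is moved more than 30 mm (distance of scraper from where it was at the start of the episode above 0.03 m).
It fails at once if the jar is moved more than 30 mm (distance of jar from where it was at the start of the episode above 0.03 m).
It fails at once if the sanding block is moved more than 30 mm (distance of sanding_block from where it was at the start of the episode above 0.03 m).
It also fails if it takes over 72 s, if anything falls off the work surface, if the arm or the gripper's body presses on something with over 40 N, if the wrist force passes 120 N, or if a joint passes its speed limit or range.

## Working session

There is one attempt and no reset: what is moved stays moved. The work goes in short steps, Python scripts to look and compute and a tool call to move; the robot and the scene stay as the last step left them, time stands still between calls to the robot, and variables do not carry over. Pictures are saved under pics/ and viewed, and the job is handed in when it is done.

Besides the shell and the picture viewer there is one more tool, called after ">>>" as name(argument=value, ...), one argument or row to a line, values as JSON. send_rows: Moves the arm, as the interface text tells. Its arguments: {"type":"object","properties":{"plan":{"type":"array"},"claw":{"type":"number"},"force":{"type":"number"}},"required":["plan"]}

```bash
ls; mkdir -p pics; python3 - <<'E'
from station import manip
import cv2
print(manip.sense()); print(manip.finger_overhang)
for n in ("scene","top","wrist"):
    cv2.imwrite(f"pics/{n}0.png",manip.snapshot(n))
    print(n,manip.get_calibration(n))
    for q in ("handwheel","handwheel_lug","gearbox","stem","jar","scraper","sanding_block"):
        print(q,[(round(d['p'],2),[round(v) for v in d['extent']]) for d in manip.look_for(n,q)])
print(manip.sense()['t'])
E
```

```text
pics
{'t': 0.0, 'q': array([ 1.13651752e+00,  5.28470238e-01,  1.43393195e+00, -1.17675970e-05,
        1.18140502e+00, -1.78487418e-01]), 'qd': array([-0.00077912, -0.00020023,  0.00105391, -0.00094275,  0.00037481,
        0.00027132]), 'tau': array([ 1.43875597e-03, -4.42346621e+01, -1.78032392e+01, -1.67967241e-04,
        8.53108708e-03,  4.29915218e-06]), 'tcp_pos': array([0.15779236, 0.60401226, 0.23832168]), 'tool_rot': array([ 0.70207891, -0.09042042,  0.08995546, -0.70058359]), 'force': array([-0.02275142,  0.12640201, -1.07229901]), 'ft_torque': array([-0.0734917 , -0.04236451,  0.0110833 ]), 'finger_gap': 0.9988427217815139}
0.008
scene {'fovy': 53.381723155055276, 'cx': 255.54036852689828, 'cy': 187.3060758323675, 'cam_to_world': array([[-0.45308098,  0.65118008, -0.6088367 ,  1.25419449],
       [ 0.89129588,  0.34436495, -0.29496516,  0.33891245],
       [ 0.01758658, -0.67629674, -0.73641933,  0.90468531],
       [ 0.        ,  0.        ,  0.        ,  1.        ]])}
handwheel [(0.69, [281, 201, 330, 242]), (0.66, [292, 269, 378, 354]), (0.56, [287, 144, 355, 193])]

[... 1129 characters left out ...]
 214])]
wrist {'fovy': 65.70646984690485, 'cx': 257.97209902386015, 'cy': 186.9817242686791, 'tool_from_camera': array([[ 1.90083942e-04,  9.49651927e-01,  3.13306848e-01,
        -8.04521300e-02],
       [-3.08452265e-04, -3.13306783e-01,  9.49651918e-01,
        -1.33995552e-01],
       [ 9.99999934e-01, -2.77153787e-04,  2.33367699e-04,
        -1.67083627e-04],
       [ 0.00000000e+00,  0.00000000e+00,  0.00000000e+00,
         1.00000000e+00]])}
handwheel [(0.9, [8, 260, 78, 338]), (0.71, [94, 360, 140, 384])]
handwheel_lug [(0.76, [11, 258, 80, 338]), (0.66, [93, 357, 141, 384])]
gearbox [(0.75, [1, 337, 34, 384])]
stem []
jar []
scraper []
sanding_block [(0.65, [0, 333, 31, 384])]
1.2
```

View pics/scene0.png

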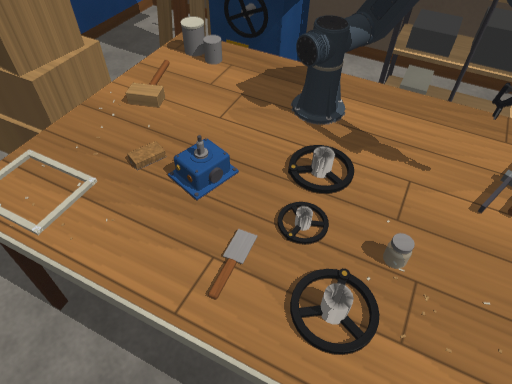

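View pics/top0.png

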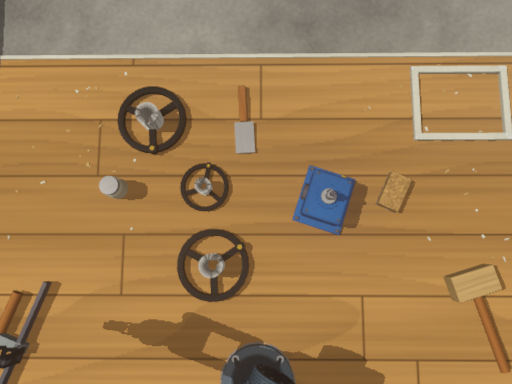

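```bash
python3 - <<'E'
import cv2
t=cv2.imread('pics/top0.png')
cv2.imwrite('pics/topc.png',cv2.resize(t[70:310,90:420],(792,576),interpolation=cv2.INTER_CUBIC))
cv2.imwrite('pics/topw.png',cv2.resize(t[150:224,170:240],(560,592),interpolation=cv2.INTER_CUBIC))
E
```

```text
(no output)
```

View pics/topc.png

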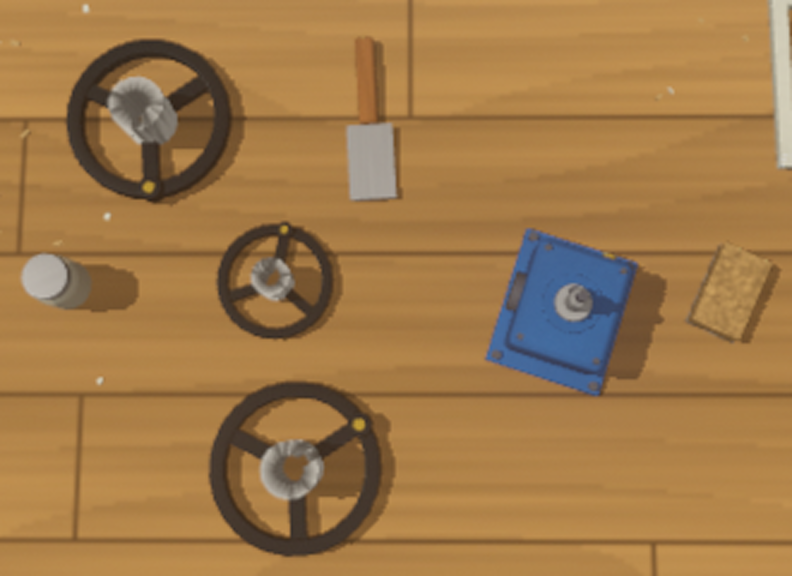

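View pics/topw.png

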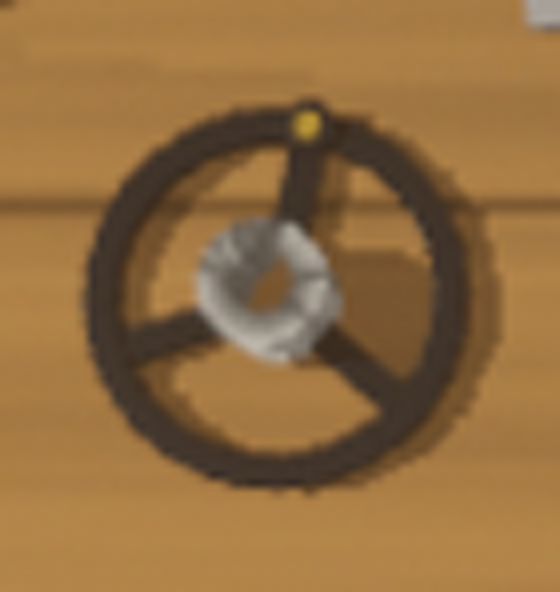

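```bash
cat > h.py <<'E'
import numpy as np, cv2
from scipy.spatial.transform import Rotation as R
from station import manip
def pose(s=None):
    s=s or manip.sense()
    T=np.eye(4);T[:3,:3]=R.from_quat(s['tool_rot']).as_matrix();T[:3,3]=s['tcp_pos'];return T
def cam(n,T=None):
    c=manip.get_calibration(n); f=192/np.tan(np.radians(c['fovy']/2))
    M=c['cam_to_world'] if n!='wrist' else T@c['tool_from_camera']
    return c,f,M
def ray(n,u,v,T=None):
    c,f,M=cam(n,T); d=np.array([u-c['cx'],v-c['cy']])
    if n=='wrist':
        r=np.hypot(*d);th=r/f
        k=np.array([*(d/max(r,1e-9)*np.sin(th)),np.cos(th)])
    else: k=np.array([*(d/f),1.])
    return M[:3,3],M[:3,:3]@k
def onz(n,u,v,z,T=None):
    o,k=ray(n,u,v,T); return (o+k*(z-o[2])/k[2])[:2]
def proj(n,p,T=None):
    c,f,M=cam(n,T); q=np.linalg.inv(M)@np.append(p,1);q=q[:3]
    if n=='wrist':
        r=np.hypot(q[0],q[1]);th=np.arctan2(r,q[2]);d=q[:2]/max(r,1e-9)*th*f
    else:d=q[:2]/q[2]*f
    return d+[c['cx'],c['cy']]
E
python3 - <<'E'
from h import *
print("R",pose()[:3,:3].round(3))
c=onz('top',204.8,187.2,.011);l=onz('top',208.4,165.6,.02)
print('wheel',c,'lug',l,np.hypot(*(l-c)),np.arctan2(*(l-c)[::-1]))
s=onz('top',330.4,191.2,.163);print('stem',s)
# foot corners crop at 12mm
P=[onz('top',90+a/2.4,70+b/2.4,.012) for a,b in [(530,230),(636,262),(600,394),(488,360)]]
P=np.array(P);print('foot',P,P.mean(0)); d=P[0]+P[1]-P[2]-P[3];print('yaw',np.arctan2(d[1],d[0]))
for n,p in (('scene',[*c,.011]),('scene',[*l,.02]),('scene',[*s,.163])): print(proj(n,np.array(p)))
E
```

```text
R [[ 0.967 -0.     0.253]
 [-0.253 -0.     0.967]
 [-0.    -1.    -0.   ]]
wheel [0.56827005 0.16194036] lug [0.63452037 0.1506718 ] 0.06720183119162289 -0.16847831429989202
stem [ 0.53516566 -0.19983783]
foot [[ 0.63448737 -0.16674834]
 [ 0.5923022  -0.30185527]
 [ 0.42372521 -0.25108773]
 [ 0.46664214 -0.11048534]] [ 0.52928923 -0.20754417]
yaw -0.30801799233851784
[302.03711897 220.07847598]
[289.85459024 233.08152439]
[199.58511319 136.4656875 ]
```

```bash
cat >> h.py <<'E'
def yaw(T): return np.arctan2(T[1,0],T[0,0])
def plan(target,psi,N,start=None,psi0=None):
    T=pose(); p=T[:3,3].copy() if start is None else np.array(start,float); y=yaw(T) if psi0 is None else psi0
    target=np.array(target,float)
    dr=round(-(psi-y)/np.radians(6)/N,2)
    rows=[]
    for i in range(N):
        d=(target-p)/(N-i)
        tx=np.array([np.cos(y),np.sin(y),0]);tz=np.cross(tx,[0,0,-1])
        c=np.round(np.array([d@tx,-d[2],d@tz])/.03,2)
        rows.append({"linear":[float(v)+0. for v in c],"roll":dr})
        p=p+.03*(c[0]*tx+c[2]*tz+np.array([0,0,-c[1]])); y-=dr*np.radians(6)
    for i in range(0,N,5):
        print(str(rows[i:i+5]).replace("'",'"'))
    print('end',p.round(4),y)
E
python3 - <<'E'
from h import *
plan([.45,.0,.24],-1.57,15)
plan([.535,-.28,.19],-1.57,10,[.45,0,.24],-1.57)
E
```

```text
[{"linear": [0.97, 0.0, -1.14], "roll": np.float64(0.84)}, {"linear": [1.06, 0.0, -1.05], "roll": np.float64(0.84)}, {"linear": [1.15, 0.0, -0.95], "roll": np.float64(0.84)}, {"linear": [1.23, 0.0, -0.84], "roll": np.float64(0.84)}, {"linear": [1.3, 0.0, -0.73], "roll": np.float64(0.84)}]
[{"linear": [1.36, 0.0, -0.62], "roll": np.float64(0.84)}, {"linear": [1.41, 0.0, -0.49], "roll": np.float64(0.84)}, {"linear": [1.45, 0.0, -0.37], "roll": np.float64(0.84)}, {"linear": [1.47, 0.0, -0.24], "roll": np.float64(0.84)}, {"linear": [1.49, 0.0, -0.11], "roll": np.float64(0.84)}]
[{"linear": [1.49, 0.0, 0.02], "roll": np.float64(0.84)}, {"linear": [1.48, -0.01, 0.15], "roll": np.float64(0.84)}, {"linear": [1.46, 0.0, 0.28], "roll": np.float64(0.84)}, {"linear": [1.44, -0.01, 0.41], "roll": np.float64(0.84)}, {"linear": [1.39, 0.0, 0.54], "roll": np.float64(0.84)}]
end [ 0.4499 -0.      0.2399] -1.5752752532015524
[{"linear": [0.93, 0.17, 0.28], "roll": np.float64(-0.0)}, {"linear": [0.93, 0.17, 0.28], "roll": np.float64(-0.0)}, {"linear": [0.93, 0.17, 0.28], "roll": np.float64(-0.0)}, {"linear": [0.94, 0.17, 0.28], "roll": np.float64(-0.0)}, {"linear": [0.93, 0.16, 0.28], "roll": np.float64(-0.0)}]
[{"linear": [0.94, 0.17, 0.29], "roll": np.float64(-0.0)}, {"linear": [0.93, 0.16, 0.28], "roll": np.float64(-0.0)}, {"linear": [0.94, 0.17, 0.29], "roll": np.float64(-0.0)}, {"linear": [0.93, 0.16, 0.28], "roll": np.float64(-0.0)}, {"linear": [0.94, 0.17, 0.29], "roll": np.float64(-0.0)}]
end [ 0.5351 -0.2801  0.1899] -1.57
```

>>> send_rows(
  plan=[
    {"linear":[0.9,0,-1],"roll":0.8},
    {"linear":[1,0,-1],"roll":0.9},
    {"linear":[1,0,-0.9],"roll":0.9},
    {"linear":[1,0,-0.8],"roll":0.9},
    {"linear":[1,0,-0.7],"roll":0.9},
  ],
)

```text
t: 1.82
tcp_pos: [0.2373, 0.4219, 0.2395]
tool_rot: [-0.662, 0.249, -0.249, 0.662]
force: [0.8, -0.2, 1.0]
finger_gap: 1.002
```

>>> send_rows(
  plan=[
    {"linear":[1,0,-0.6],"roll":0.9},
    {"linear":[1,0,-0.5],"roll":0.9},
    {"linear":[1,0,-0.4],"roll":0.9},
    {"linear":[1,0,-0.3],"roll":0.9},
    {"linear":[1,0,-0.2],"roll":0.9},
  ],
)

```text
t: 2.45
tcp_pos: [0.2839, 0.2663, 0.2396]
tool_rot: [-0.585, 0.396, -0.397, 0.586]
force: [0.2, 0.2, 0.4]
finger_gap: 0.998
```

>>> send_rows(
  plan=[
    {"linear":[1,0,0],"roll":0.9},
    {"linear":[1,0,0],"roll":0.9},
    {"linear":[1,0,0.2],"roll":0.9},
    {"linear":[1,0,0.3],"roll":0.9},
    {"linear":[1,0,0.4],"roll":0},
  ],
)

```text
t: 3.08
tcp_pos: [0.3397, 0.1225, 0.2396]
tool_rot: [-0.501, 0.498, -0.499, 0.502]
force: [0.5, 1.0, -0.1]
finger_gap: 1.002
```

```bash
python3 - <<'E'
from h import *
s=manip.sense();print(s['t'],s['tcp_pos'],s['q'],yaw(pose()))
plan([.535,-.28,.19],-1.57,15)
E
```

```text
3.075 [0.33967274 0.12246469 0.23961712] [3.35326872e-02 1.66761251e-01 2.04519623e+00 3.39084736e-05
 9.28516519e-01 2.79386091e-02] -1.5652225128073731
[{"linear": [0.9, 0.11, 0.43], "roll": np.float64(0.0)}, {"linear": [0.9, 0.11, 0.43], "roll": np.float64(0.0)}, {"linear": [0.9, 0.11, 0.43], "roll": np.float64(0.0)}, {"linear": [0.9, 0.11, 0.43], "roll": np.float64(0.0)}, {"linear": [0.9, 0.11, 0.43], "roll": np.float64(0.0)}]
[{"linear": [0.9, 0.11, 0.43], "roll": np.float64(0.0)}, {"linear": [0.89, 0.11, 0.43], "roll": np.float64(0.0)}, {"linear": [0.9, 0.11, 0.43], "roll": np.float64(0.0)}, {"linear": [0.89, 0.11, 0.43], "roll": np.float64(0.0)}, {"linear": [0.9, 0.11, 0.43], "roll": np.float64(0.0)}]
[{"linear": [0.89, 0.11, 0.43], "roll": np.float64(0.0)}, {"linear": [0.9, 0.11, 0.43], "roll": np.float64(0.0)}, {"linear": [0.89, 0.11, 0.43], "roll": np.float64(0.0)}, {"linear": [0.9, 0.11, 0.42], "roll": np.float64(0.0)}, {"linear": [0.89, 0.11, 0.43], "roll": np.float64(0.0)}]
end [ 0.5351 -0.28    0.1901] -1.5652225128073731
```

>>> send_rows(
  plan=[
    {"linear":[0.9,0,0.43],"roll":0},
    {"linear":[0.9,0,0.43],"roll":0},
    {"linear":[0.9,0,0.43],"roll":0},
    {"linear":[0.9,0,0.43],"roll":0},
    {"linear":[0.9,0,0.43],"roll":0},
  ],
)

```text
t: 3.7
tcp_pos: [0.405, -0.0122, 0.2396]
tool_rot: [-0.501, 0.498, -0.499, 0.502]
force: [0.7, 0.6, 0.9]
finger_gap: 1.003
```

>>> send_rows(
  plan=[
    {"linear":[0.9,0.1,0.43],"roll":0},
    {"linear":[0.9,0.1,0.43],"roll":0},
    {"linear":[0.9,0.1,0.43],"roll":0},
    {"linear":[0.9,0.1,0.43],"roll":0},
    {"linear":[0.9,0.1,0.43],"roll":0},
  ],
)

```text
t: 4.32
tcp_pos: [0.4702, -0.1469, 0.2244]
tool_rot: [-0.501, 0.498, -0.499, 0.502]
force: [-0.1, 0.2, 0.5]
finger_gap: 1.005
```

>>> send_rows(
  plan=[
    {"linear":[0.9,0.3,0.43],"roll":0},
    {"linear":[0.9,0.3,0.43],"roll":0},
    {"linear":[0.9,0.3,0.43],"roll":0},
    {"linear":[0.7,0.2,0.3],"roll":0},
    {"linear":[0.1,0,0.1],"roll":0},
  ],
)

```text
t: 4.95
tcp_pos: [0.5213, -0.2516, 0.1909]
tool_rot: [-0.501, 0.499, -0.499, 0.501]
force: [0.1, 0.8, -0.4]
finger_gap: 1.001
```

```bash
python3 - <<'E'
from h import *
s=manip.sense();print(s['t'],s['tcp_pos'],s['q'],yaw(pose(s)))
im=manip.snapshot('wrist');cv2.imwrite('pics/w1.png',im)
np.save('w1T.npy',pose(s))
p=proj('wrist',np.array([.535,-.2,.126]),pose(s));print(p)
u,v=p.astype(int)
im=cv2.imread('pics/w1.png');c=im[max(v-50,0):v+50,max(u-60,0):u+60]
print(max(v-50,0),max(u-60,0));cv2.imwrite('pics/w1c.png',cv2.resize(c,None,fx=6,fy=6,interpolation=cv2.INTER_CUBIC))
E
```

```text
4.95 [ 0.52134309 -0.25164171  0.19087866] [-6.42659811e-01  5.25974460e-01  1.59896838e+00  5.92213324e-05
  1.01698382e+00 -6.47287362e-01] -1.5661999598739829
[278.56342845 135.13319887]
85 218
```

View pics/w1.png

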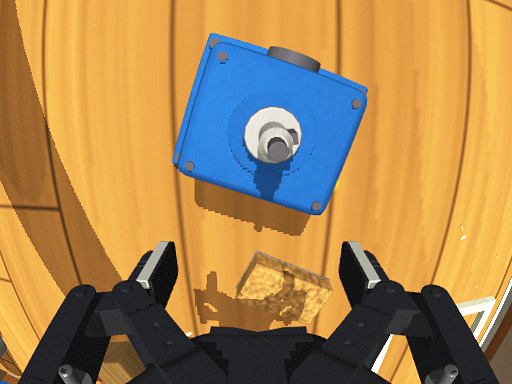

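View pics/w1c.png

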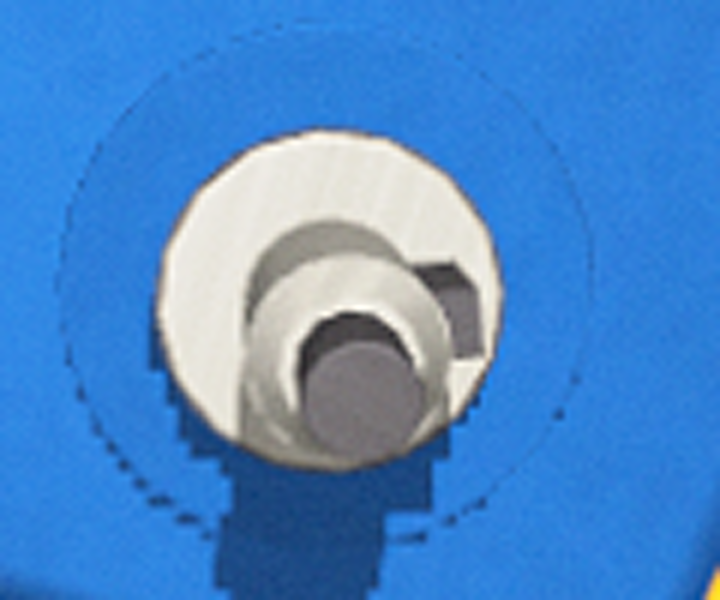

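```bash
cat > ov.py <<'E'
from h import *
T=np.load('w1T.npy')
print('collar',onz('wrist',218+330/6,85+299/6,.1,T),'stud',onz('wrist',218+361/6,85+400/6,.163,T))
import sys
cx,cy=map(float,sys.argv[1:3]); angs=[float(a) for a in sys.argv[3:]]
im=cv2.imread('pics/w1c.png'); outs=[]
def P(x,y,z): return ((proj('wrist',np.array([x,y,z]),T)-[218,85]+.5)*6-.5)
def poly(o,pts,col): cv2.polylines(o,[np.round([P(*p) for p in pts]).astype(int)],True,col,1,cv2.LINE_AA)
for a in angs:
    o=im.copy();t=np.linspace(0,2*np.pi,60)
    for r,z in ((.022,.1),(.011,.14),(.006,.163)): poly(o,[(cx+r*np.cos(q),cy+r*np.sin(q),z) for q in t],(0,255,0))
    for z,col in ((.126,(0,0,255)),(.1,(0,255,255))):
        poly(o,[(cx+u*np.cos(a)-v*np.sin(a),cy+u*np.sin(a)+v*np.cos(a),z) for u,v in ((.010,-.004),(.016,-.004),(.016,.004),(.010,.004))],col)
    cv2.putText(o,str(a),(10,30),0,1,(255,255,255),2); outs.append(o[100:480,130:520])
cv2.imwrite('pics/ov%s.png'%sys.argv[3],np.hstack(outs)[:, :800])
E
python3 ov.py .5305 -.1995 0.1 0.4
```

```text
collar [ 0.53255601 -0.20358188] stud [ 0.53239329 -0.20393517]
```

View pics/ov0.1.png

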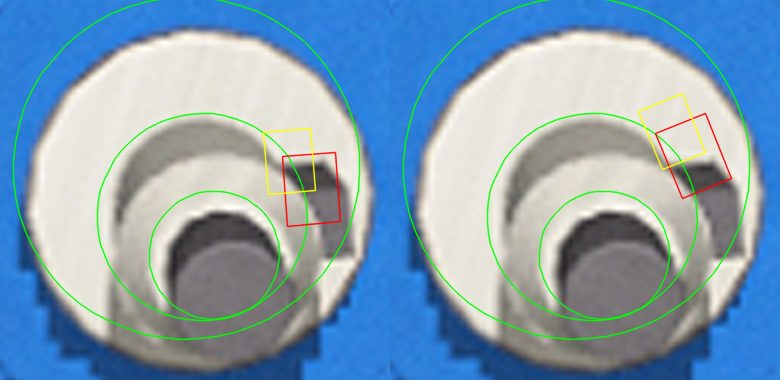

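```bash
python3 ov.py .5325 -.2037 0.0 0.15
```

```text
collar [ 0.53255601 -0.20358188] stud [ 0.53239329 -0.20393517]
```

View pics/ov0.0.png

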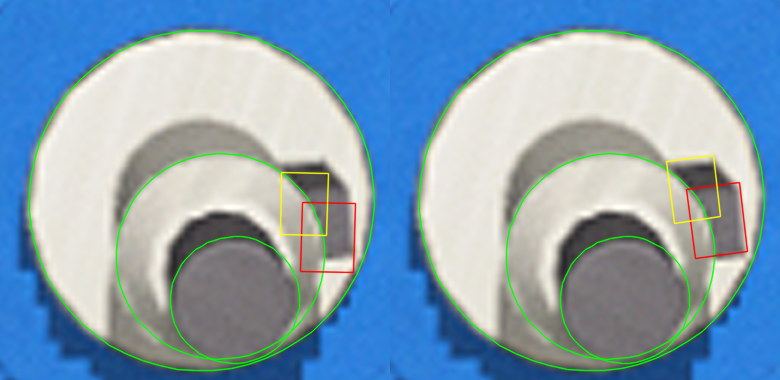

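```bash
python3 ov.py .5325 -.2037 0.07 0.11; python3 - <<'E'
from h import *
plan([.58,.11,.19],-1.566,15)
E
```

```text
collar [ 0.53255601 -0.20358188] stud [ 0.53239329 -0.20393517]
[{"linear": [-0.8, 0.0, 0.13], "roll": np.float64(0.0)}, {"linear": [-0.8, 0.0, 0.13], "roll": np.float64(0.0)}, {"linear": [-0.8, 0.0, 0.13], "roll": np.float64(0.0)}, {"linear": [-0.8, 0.0, 0.14], "roll": np.float64(0.0)}, {"linear": [-0.8, 0.0, 0.13], "roll": np.float64(0.0)}]
[{"linear": [-0.8, 0.0, 0.14], "roll": np.float64(0.0)}, {"linear": [-0.8, 0.0, 0.13], "roll": np.float64(0.0)}, {"linear": [-0.8, 0.0, 0.14], "roll": np.float64(0.0)}, {"linear": [-0.8, 0.01, 0.13], "roll": np.float64(0.0)}, {"linear": [-0.8, 0.0, 0.14], "roll": np.float64(0.0)}]
[{"linear": [-0.81, 0.01, 0.13], "roll": np.float64(0.0)}, {"linear": [-0.8, 0.0, 0.14], "roll": np.float64(0.0)}, {"linear": [-0.81, 0.01, 0.13], "roll": np.float64(0.0)}, {"linear": [-0.8, 0.0, 0.14], "roll": np.float64(0.0)}, {"linear": [-0.81, 0.01, 0.13], "roll": np.float64(0.0)}]
end [0.5799 0.11   0.1899] -1.565746952745547
```

View pics/ov0.07.png

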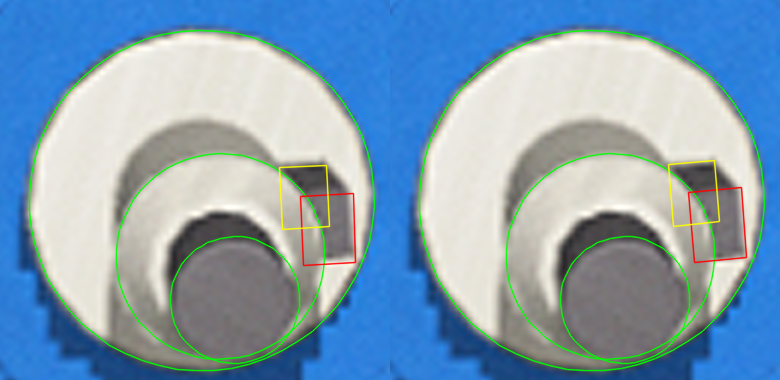

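>>> send_rows(
  plan=[
    {"linear":[-0.8,0,0.13],"roll":0},
    {"linear":[-0.8,0,0.13],"roll":0},
    {"linear":[-0.8,0,0.13],"roll":0},
    {"linear":[-0.8,0,0.13],"roll":0},
    {"linear":[-0.8,0,0.13],"roll":0},
  ],
)

```text
t: 5.62
tcp_pos: [0.5392, -0.1283, 0.1919]
tool_rot: [-0.502, 0.498, -0.498, 0.502]
force: [0.2, -0.2, -0.3]
finger_gap: 1.004
```

>>> send_rows(
  plan=[
    {"linear":[-1,0,0.13],"roll":0},
    {"linear":[-1,0,0.13],"roll":0},
    {"linear":[-1,0,0.13],"roll":0},
    {"linear":[-1,0,0.13],"roll":0},
    {"linear":[-1,0,0.13],"roll":0},
  ],
)

```text
t: 6.25
tcp_pos: [0.5575, 0.0218, 0.1919]
tool_rot: [0.502, -0.498, 0.498, -0.502]
force: [0.4, 0.9, 0.0]
finger_gap: 1.0
```

>>> send_rows(
  plan=[
    {"linear":[-1,0,0.13],"roll":0},
    {"linear":[-0.6,0.4,0.1],"roll":0},
    {"linear":[-0.2,0.3,0],"roll":0},
    {"linear":[0,0,0],"roll":0},
    {"linear":[0,0,0],"roll":0},
  ],
)

```text
t: 6.88
tcp_pos: [0.565, 0.0729, 0.1701]
tool_rot: [0.501, -0.499, 0.499, -0.501]
force: [-0.4, 0.2, 0.5]
finger_gap: 1.001
```

```bash
python3 - <<'E'
from h import *
s=manip.sense();print(s['t'],s['tcp_pos'],s['q'],yaw(pose(s)))
im=manip.snapshot('wrist');cv2.imwrite('pics/w2.png',im)
np.save('w2T.npy',pose(s))
print(proj('wrist',np.array([.568,.162,.02]),pose(s)),proj('wrist',np.array([.634,.15,.02]),pose(s)))
for q in ("handwheel","handwheel_lug"):print([(d['p'],np.round(d['extent'])) for d in manip.look_for('wrist',q)])
E
```

```text
6.875 [0.56497773 0.07292358 0.17010536] [-6.75882132e-02  5.43568272e-01  1.64009374e+00 -3.64695022e-04
  9.58369721e-01 -7.24727855e-02] -1.5657019812645276
[261.77376624  83.11341159] [330.43286437  97.77928855]
[(0.92, array([187.,   6., 344., 157.])), (0.78, array([392.,   0., 511.,  49.])), (0.68, array([  0.,  32., 143., 211.]))]
[(0.94, array([392.,   0., 509.,  46.])), (0.8, array([186.,   5., 345., 158.])), (0.71, array([  0.,  27., 142., 209.]))]
```

View pics/w2.png

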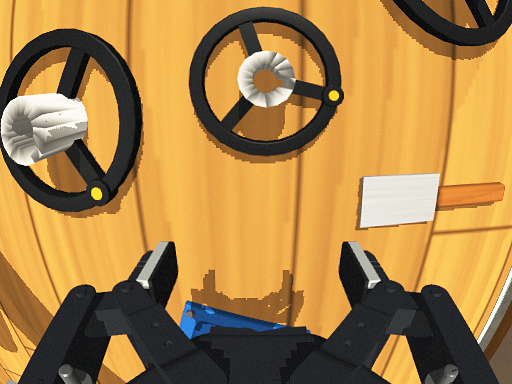

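```bash
cat > ow.py <<'E'
from h import *
import sys
T=np.load('w2T.npy')
x,y,a=map(float,sys.argv[1:4]); im=cv2.imread('pics/w2.png')[0:170,175:355]; im=cv2.resize(im,None,fx=4,fy=4,interpolation=cv2.INTER_CUBIC)
raw=im.copy()
def poly(o,pts,col): cv2.polylines(o,[np.round([(proj('wrist',np.array(p),T)-[175,0]+.5)*4-.5 for p in pts]).astype(int)],True,col,1,cv2.LINE_AA)
t=np.linspace(0,2*np.pi,90)
def C(cx,cy,r,z,c): poly(im,[(cx+r*np.cos(q),cy+r*np.sin(q),z) for q in t],c)
C(x,y,.075,.009,(0,255,0));C(x,y,.024,.054,(0,0,255));C(x,y,.012,.054,(0,0,255))
C(x+.067*np.cos(a),y+.067*np.sin(a),.011,.02,(255,0,255))
C(x+.067*np.cos(a),y+.067*np.sin(a),.004,.02,(255,0,255))
# keyway
poly(im,[(x+u*np.cos(a)-v*np.sin(a),y+u*np.sin(a)+v*np.cos(a),.054) for u,v in ((.011,-.0049),(.0175,-.0049),(.0175,.0049),(.011,.0049))],(255,255,0))
cv2.imwrite('pics/ow.png',im);cv2.imwrite('pics/owr.png',raw)
E
python3 - <<'E'
from h import *
T=np.load('w2T.npy')
im=cv2.imread('pics/w2.png');
m=((im.max(2)<70)).astype(np.uint8)[0:175,180:355]
cs,_=cv2.findContours(m,cv2.RETR_EXTERNAL,cv2.CHAIN_APPROX_NONE);c=max(cs,key=cv2.contourArea)[:,0]+[180,0]
P=np.array([onz('wrist',u,v,.009,T) for u,v in c])
from scipy.optimize import least_squares
r=least_squares(lambda p:np.hypot(*(P-p[:2]).T)-p[2],[.568,.162,.075],loss='soft_l1',f_scale=.001);print(r.x)
h=cv2.cvtColor(im,cv2.COLOR_BGR2HSV)[80:110,320:345]
ys,xs=np.nonzero((h[...,0]>22)&(h[...,0]<34)&(h[...,1]>180)&(h[...,2]>150));print(len(xs),xs.mean()+320,ys.mean()+80)
l=onz('wrist',334,95.5,.02,T);d=l-r.x[:2];print(l,np.hypot(*d),np.arctan2(d[1],d[0]))
E
python3 ow.py .566 .162 -.16
```

```text
[0.57136585 0.16490357 0.07485771]
69 333.4782608695652 95.1159420289855
[0.63748418 0.15241581] 0.06728727999529452 -0.18667095548714963
```

View pics/ow.png

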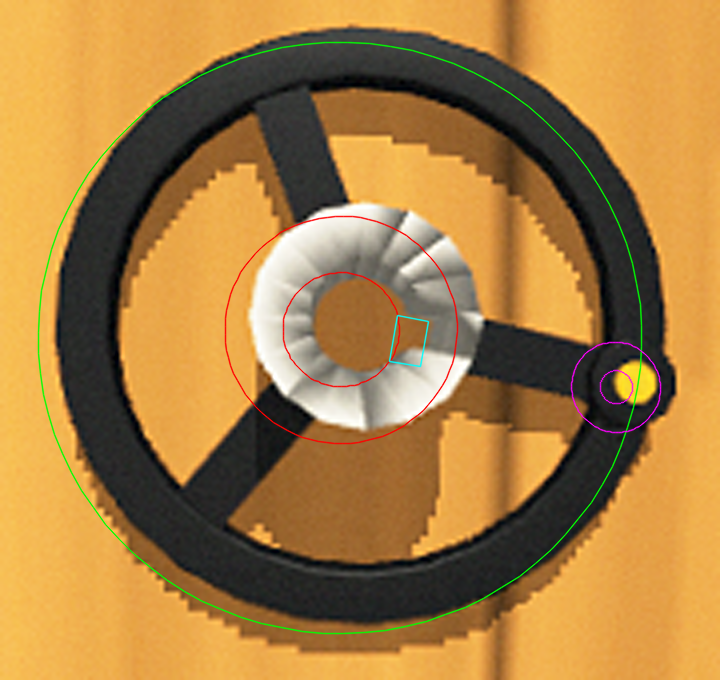

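>>> send_rows(
  plan=[
    {"linear":[-0.8,0,0.05],"roll":0},
    {"linear":[-0.8,0,0.05],"roll":0},
    {"linear":[-0.8,0.5,0.05],"roll":0},
    {"linear":[-0.67,0.8,0.05],"roll":0},
    {"linear":[0,0.8,0],"roll":0},
  ],
  claw=85,
)

```text
t: 7.65
tcp_pos: [0.5711, 0.1669, 0.1072]
tool_rot: [-0.501, 0.498, -0.499, 0.502]
force: [-0.4, 0.0, 0.1]
finger_gap: 0.994
```

```bash
python3 - <<'E'
from h import *
s=manip.sense();print(s['t'],s['tcp_pos'],yaw(pose(s)))
im=manip.snapshot('wrist');cv2.imwrite('pics/w3.png',im)
plan([.5714,.1649,.032],-1.566,5)
E
```

```text
7.65 [0.57105111 0.16692683 0.10720931] -1.5634893250907569
[{"linear": [0.01, 0.48, 0.02], "roll": np.float64(0.0)}, {"linear": [0.01, 0.48, 0.02], "roll": np.float64(0.0)}, {"linear": [0.01, 0.48, 0.02], "roll": np.float64(0.0)}, {"linear": [0.0, 0.48, 0.01], "roll": np.float64(0.0)}, {"linear": [0.01, 0.48, 0.02], "roll": np.float64(0.0)}]
end [0.5715 0.1648 0.032 ] -1.5641896837954177
```

View pics/w3.png

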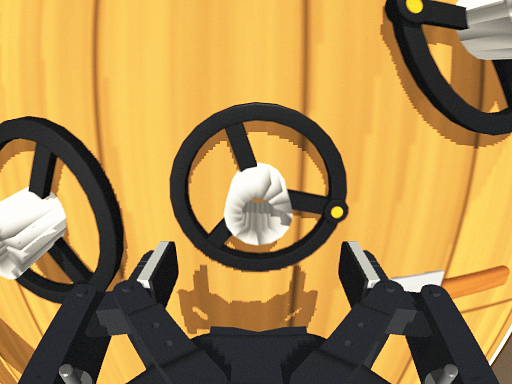

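>>> send_rows(
  plan=[
    {"linear":[0,0.7,0],"roll":0},
    {"linear":[0,0.7,0],"roll":0},
    {"linear":[0,0.5,0],"roll":0},
    {"linear":[0,0.3,0],"roll":0},
    {"linear":[0,0,0],"roll":0},
  ],
)

```text
t: 8.32
tcp_pos: [0.5703, 0.1657, 0.041]
tool_rot: [0.502, -0.499, 0.498, -0.501]
force: [0.3, 0.3, 0.6]
finger_gap: 0.998
```

```bash
python3 - <<'E'
from h import *
s=manip.sense();print(s['t'],s['tcp_pos'],s['force'],yaw(pose(s)))
plan([.5714,.1649,.032],-1.566,5)
E
```

```text
8.325 [0.5703116  0.16570133 0.04100813] [0.32453242 0.25416533 0.55274194] -1.5651235247975948
[{"linear": [0.01, 0.06, 0.01], "roll": np.float64(0.0)}, {"linear": [0.0, 0.06, 0.01], "roll": np.float64(0.0)}, {"linear": [0.01, 0.06, 0.01], "roll": np.float64(0.0)}, {"linear": [0.0, 0.06, 0.0], "roll": np.float64(0.0)}, {"linear": [0.01, 0.06, 0.01], "roll": np.float64(0.0)}]
end [0.5715 0.1648 0.032 ] -1.5651235247975948
```

>>> send_rows(
  plan=[
    {"linear":[0.02,0.1,0.03],"roll":0},
    {"linear":[0.01,0.1,0.01],"roll":0},
    {"linear":[0,0.05,0],"roll":0},
    {"linear":[0,0,0],"roll":0},
    {"linear":[0,0,0],"roll":0},
  ],
)

```text
t: 8.95
tcp_pos: [0.5717, 0.165, 0.0339]
tool_rot: [-0.501, 0.498, -0.499, 0.502]
force: [0.5, -0.1, -0.8]
finger_gap: 0.994
```

>>> send_rows(
  plan=[
    {"linear":[0,0,0],"roll":0},
    {"linear":[0,0,0],"roll":0},
    {"linear":[0,0,0],"roll":0},
    {"linear":[0,0,0],"roll":0},
    {"linear":[0,0,0],"roll":0},
  ],
  claw=40,
  force=30,
)

```text
t: 9.57
tcp_pos: [0.5714, 0.165, 0.0341]
tool_rot: [0.502, -0.499, 0.498, -0.501]
force: [-1.0, 0.6, 4.2]
finger_gap: 0.545
```

>>> send_rows(
  plan=[
    {"linear":[0,0,0],"roll":0},
    {"linear":[0,0,0],"roll":0},
    {"linear":[0,0,0],"roll":0},
    {"linear":[0,0,0],"roll":0},
    {"linear":[0,0,0],"roll":0},
  ],
)

```text
t: 10.2
tcp_pos: [0.5714, 0.165, 0.0341]
tool_rot: [0.502, -0.499, 0.498, -0.501]
force: [-1.1, 0.0, 5.3]
finger_gap: 0.549
```

```bash
python3 - <<'E'
from h import *
s=manip.sense();print(s['t'],s['tcp_pos'],s['force'],s['finger_gap']*85.4,yaw(pose(s)))
im=manip.snapshot('wrist');cv2.imwrite('pics/w4.png',im)
E
```

```text
10.2 [0.571366   0.16504164 0.03411099] [-1.09924777  0.02960022  5.26480718] 46.85550172826979 -1.5647715755286953
```

View pics/w4.png

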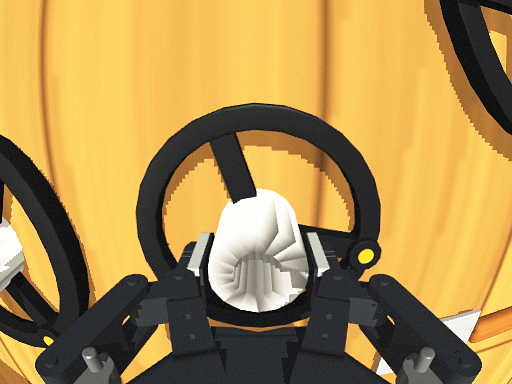

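>>> send_rows(
  plan=[
    {"linear":[0,-0.2,0],"roll":0},
    {"linear":[0,-0.5,0],"roll":0},
    {"linear":[0,-0.8,0],"roll":0},
    {"linear":[0,-1,0],"roll":0},
    {"linear":[0,-1,0],"roll":0},
  ],
)

```text
t: 10.88
tcp_pos: [0.5714, 0.1649, 0.1398]
tool_rot: [0.502, -0.499, 0.498, -0.501]
force: [-0.3, 0.1, -4.9]
finger_gap: 0.544
```

>>> send_rows(
  plan=[
    {"linear":[0,-1,0],"roll":0},
    {"linear":[0,-1,0],"roll":0},
    {"linear":[0,-0.6,0],"roll":0},
    {"linear":[0,0,0],"roll":0},
    {"linear":[0,0,0],"roll":0},
  ],
)

```text
t: 11.5
tcp_pos: [0.5707, 0.1649, 0.216]
tool_rot: [0.502, -0.499, 0.498, -0.501]
force: [-0.6, 0.4, -5.7]
finger_gap: 0.547
```

```bash
python3 - <<'E'
from h import *
s=manip.sense();print(s['t'],s['tcp_pos'],s['force'],s['finger_gap']*85.4,yaw(pose(s)))
im=manip.snapshot('wrist');cv2.imwrite('pics/w5.png',im);np.save('w5T.npy',pose(s))
cv2.imwrite('pics/w5c.png',cv2.resize(im[90:345,125:395],None,fx=2.9,fy=2.3,interpolation=cv2.INTER_CUBIC))
plan([.5325,-.2037,.215],-1.565,15)
E
```

```text
11.5 [0.57065235 0.16488156 0.21596873] [-0.58175685  0.36776441 -5.73926784] 46.71899049904471 -1.5648326517235163
[{"linear": [0.82, 0.0, -0.09], "roll": np.float64(0.0)}, {"linear": [0.82, 0.0, -0.09], "roll": np.float64(0.0)}, {"linear": [0.82, 0.0, -0.09], "roll": np.float64(0.0)}, {"linear": [0.82, 0.0, -0.09], "roll": np.float64(0.0)}, {"linear": [0.82, 0.0, -0.09], "roll": np.float64(0.0)}]
[{"linear": [0.82, 0.0, -0.09], "roll": np.float64(0.0)}, {"linear": [0.82, 0.0, -0.09], "roll": np.float64(0.0)}, {"linear": [0.82, 0.0, -0.09], "roll": np.float64(0.0)}, {"linear": [0.82, 0.0, -0.09], "roll": np.float64(0.0)}, {"linear": [0.82, 0.0, -0.09], "roll": np.float64(0.0)}]
[{"linear": [0.82, 0.0, -0.09], "roll": np.float64(0.0)}, {"linear": [0.81, 0.0, -0.09], "roll": np.float64(0.0)}, {"linear": [0.82, 0.01, -0.09], "roll": np.float64(0.0)}, {"linear": [0.81, 0.0, -0.09], "roll": np.float64(0.0)}, {"linear": [0.82, 0.01, -0.08], "roll": np.float64(0.0)}]
end [ 0.5325 -0.2038  0.215 ] -1.5648628915162857
```

View pics/w5.png

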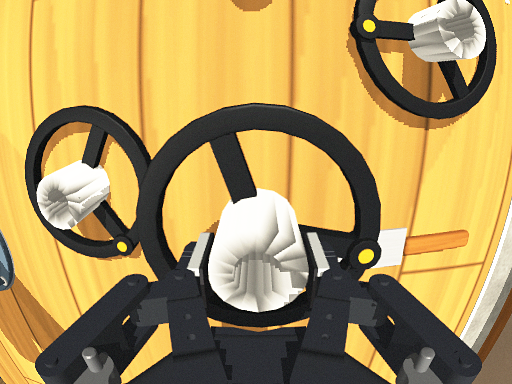

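```bash
python3 - <<'E'
from h import *
T=np.load('w5T.npy');und=T[2,3]-.034
im=cv2.imread('pics/w5.png')
h=cv2.cvtColor(im,cv2.COLOR_BGR2HSV)[240:275,350:385]
ys,xs=np.nonzero((h[...,0]>24)&(h[...,0]<34)&(h[...,1]>180)&(h[...,2]>150));lu,lv=xs.mean()+350,ys.mean()+240;print(len(xs),lu,lv)
# rim outer edge: bright->dark radial scan from outside, upper half
from scipy.optimize import least_squares
g=cv2.GaussianBlur(im,(3,3),0).max(2).astype(float)
pts=[]
c0=np.array([258,205.])
for a in np.radians(np.arange(200,341,4)):
    for r in np.arange(175,70,-.25):
        q=c0+r*np.array([np.cos(a),np.sin(a)*.85])
        u,v=q
        if cv2.getRectSubPix(g.astype(np.float32),(1,1),(float(u),float(v)))[0,0]<95:
            # need continued dark inward
            q2=c0+(r-8)*np.array([np.cos(a),np.sin(a)*.85])
            if cv2.getRectSubPix(g.astype(np.float32),(1,1),(float(q2[0]),float(q2[1])))[0,0]<80: pts.append(q);break
pts=np.array(pts)
def tool(u,v,z): 
    xy=onz('wrist',u,v,z,T); return (T[:3,:3].T@(np.array([*xy,z])-T[:3,3]))[[0,2]]
for hz in (.006,.009,.012):
    P=np.array([tool(u,v,und+hz) for u,v in pts])
    r=least_squares(lambda p:np.hypot(*(P-p[:2]).T)-p[2],[0,0,.075],loss='soft_l1',f_scale=.001)
    l=tool(lu,lv,und+.02);d=l-r.x[:2]
    print(hz,r.x.round(4),'lug',l.round(4),np.hypot(*d),'angle tool x->z',np.arctan2(d[1],d[0]),'world',yaw(T)+np.arctan2(d[1],d[0]), len(P))
for q in pts: cv2.circle(im,tuple(int(round(v)) for v in q),1,(0,255,0),-1)
cv2.imwrite('pics/w5p.png',im)
E
```

```text
152 365.6842105263158 255.94078947368422
0.006 [ 0.0151 -0.004   0.0889] lug [0.0125 0.0656] 0.06960074839039361 angle tool x->z 1.6073073315870519 world 0.04247467986353559 36
0.009 [ 0.0133 -0.0039  0.0873] lug [0.0125 0.0656] 0.0694860680211817 angle tool x->z 1.5824217894654062 world 0.01758913774188997 36
0.012 [ 0.0116 -0.0038  0.0857] lug [0.0125 0.0656] 0.06941472666101932 angle tool x->z 1.557472381725691 world -0.007360269997825242 36
```

View pics/w5p.png

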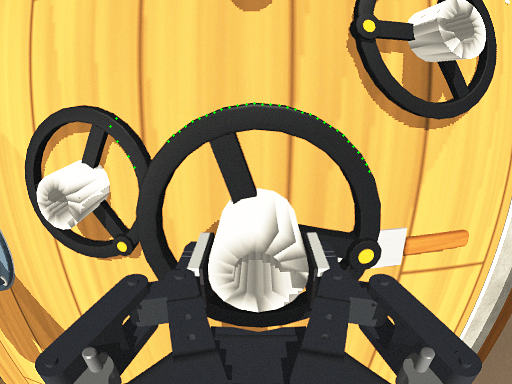

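>>> send_rows(
  plan=[
    {"linear":[0.5,0,-0.06],"roll":0},
    {"linear":[0.8,0,-0.08],"roll":0},
    {"linear":[1,0,-0.1],"roll":0},
    {"linear":[1,0,-0.1],"roll":0},
    {"linear":[1,0,-0.1],"roll":0},
  ],
)

```text
t: 12.18
tcp_pos: [0.5585, 0.034, 0.2161]
tool_rot: [0.502, -0.499, 0.498, -0.501]
force: [0.2, -0.9, -5.4]
finger_gap: 0.546
```

>>> send_rows(
  plan=[
    {"linear":[1,0,-0.1],"roll":0},
    {"linear":[1,0,-0.1],"roll":0},
    {"linear":[1,0,-0.1],"roll":0},
    {"linear":[1,0,-0.1],"roll":0},
    {"linear":[1,0,-0.1],"roll":0},
  ],
)

```text
t: 12.8
tcp_pos: [0.5441, -0.116, 0.2161]
tool_rot: [0.502, -0.499, 0.498, -0.501]
force: [0.6, -0.4, -5.6]
finger_gap: 0.55
```

>>> send_rows(
  plan=[
    {"linear":[1,0,-0.1],"roll":0},
    {"linear":[0.8,0,-0.1],"roll":0},
    {"linear":[0.6,0,-0.1],"roll":0},
    {"linear":[0.3,0,-0.1],"roll":0},
    {"linear":[0,0,0],"roll":0},
  ],
)

```text
t: 13.42
tcp_pos: [0.5332, -0.1954, 0.2166]
tool_rot: [-0.501, 0.499, -0.498, 0.501]
force: [-0.2, 1.0, -5.3]
finger_gap: 0.549
```

```bash
python3 - <<'E'
from h import *
s=manip.sense();print(s['t'],s['tcp_pos'],s['force'],s['finger_gap']*85.4,yaw(pose(s)))
plan([.5325,-.2037,.215],-1.565+.31,5)
E
```

```text
13.425 [ 0.53316519 -0.19544532  0.21657095] [-0.17926861  0.9772701  -5.26618991] 46.91791236709814 -1.5657584630708725
[{"linear": [0.06, 0.01, 0.0], "roll": np.float64(-0.59)}, {"linear": [0.05, 0.01, -0.01], "roll": np.float64(-0.59)}, {"linear": [0.05, 0.01, -0.01], "roll": np.float64(-0.59)}, {"linear": [0.05, 0.01, -0.02], "roll": np.float64(-0.59)}, {"linear": [0.06, 0.01, -0.02], "roll": np.float64(-0.59)}]
end [ 0.5324 -0.2038  0.2151] -1.2568351854678765
```

>>> send_rows(
  plan=[
    {"linear":[0.15,0,0],"roll":-0.6},
    {"linear":[0.13,0,-0.02],"roll":-0.6},
    {"linear":[0,0,-0.03],"roll":-0.6},
    {"linear":[0,0,0],"roll":-0.6},
    {"linear":[0,0,0],"roll":-0.6},
  ],
)

```text
t: 14.05
tcp_pos: [0.5324, -0.2024, 0.2168]
tool_rot: [-0.574, 0.413, -0.413, 0.574]
force: [-0.4, -0.2, -4.8]
finger_gap: 0.549
```

>>> send_rows(
  plan=[
    {"linear":[0,0,0],"roll":0},
    {"linear":[0,0,0],"roll":0},
    {"linear":[0,0,0],"roll":0},
    {"linear":[0,0,0],"roll":0},
    {"linear":[0,0,0],"roll":0},
  ],
)

```text
t: 14.68
tcp_pos: [0.5324, -0.2038, 0.2168]
tool_rot: [-0.573, 0.414, -0.414, 0.573]
force: [0.4, -0.5, -5.1]
finger_gap: 0.548
```

```bash
python3 - <<'E'
from h import *
s=manip.sense();print(s['t'],s['tcp_pos'],s['force'],s['finger_gap']*85.4,yaw(pose(s)))
np.save('w6T.npy',pose(s))
im=manip.snapshot('wrist');cv2.imwrite('pics/w6.png',im)
im=manip.snapshot('scene');cv2.imwrite('pics/s6.png',im);cv2.imwrite('pics/s6c.png',cv2.resize(im[90:210,130:270],None,fx=5,fy=5,interpolation=cv2.INTER_CUBIC))
plan([.5325,-.2037,.215],-1.565+.31,5)
E
```

```text
14.675 [ 0.53243901 -0.20379218  0.21680487] [ 0.43175868 -0.4815215  -5.1450409 ] 46.81608574870858 -1.250792724002379
[{"linear": [0.0, 0.01, 0.0], "roll": np.float64(0.01)}, {"linear": [0.0, 0.01, 0.0], "roll": np.float64(0.01)}, {"linear": [0.0, 0.01, 0.0], "roll": np.float64(0.01)}, {"linear": [0.0, 0.01, 0.0], "roll": np.float64(0.01)}, {"linear": [0.0, 0.02, 0.0], "roll": np.float64(0.01)}]
end [ 0.5324 -0.2038  0.215 ] -1.2559862242025823
```

View pics/w6.png

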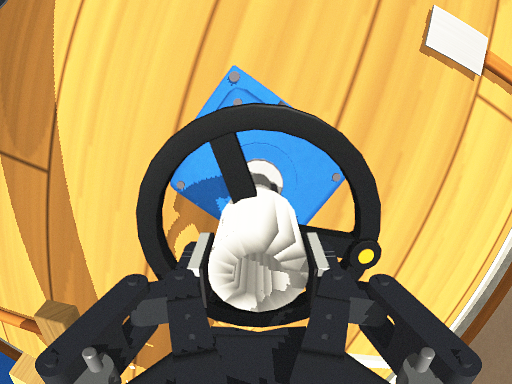

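View pics/s6c.png

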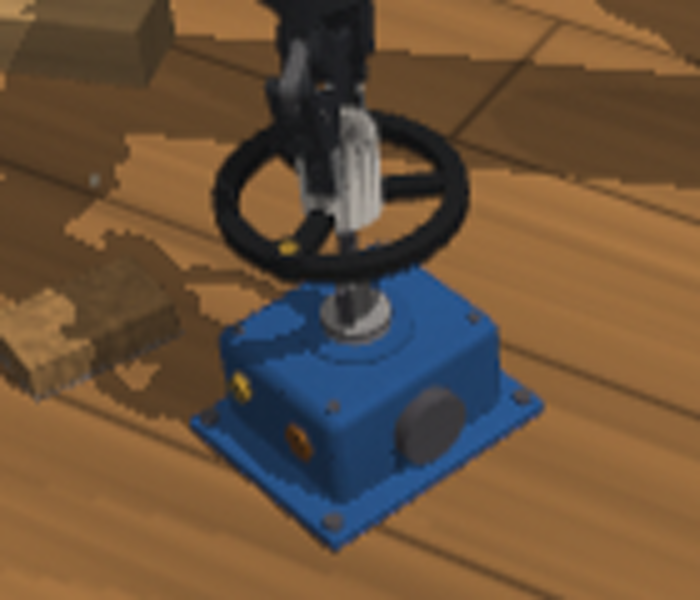

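```bash
python3 - <<'E'
from h import *
f=lambda p:((proj('scene',np.array(p))-[130,90]+.5)*5).round(1)
x,y=.5325,-.2037
for z in (.1,.14,.163,.183,.237): print(z,f([x,y,z]))
for d in ((.075,0),(-.075,0),(0,.075),(0,-.075)): print(d,f([x+d[0],y+d[1],.192]))
im=cv2.imread('pics/s6.png');cv2.imwrite('pics/s6d.png',cv2.resize(im[105:165,165:235],None,fx=11,fy=10,interpolation=cv2.INTER_CUBIC))
E
```

```text
0.1 [356.6 308.7]
0.14 [350.8 259.6]
0.163 [347.4 230.3]
0.183 [344.3 204.1]
0.237 [335.5 129.8]
(0.075, 0) [270.5 266. ]
(-0.075, 0) [409.5 124. ]
(0, 0.075) [452.9 230.9]
(0, -0.075) [237.1 154.8]
```

View pics/s6d.png

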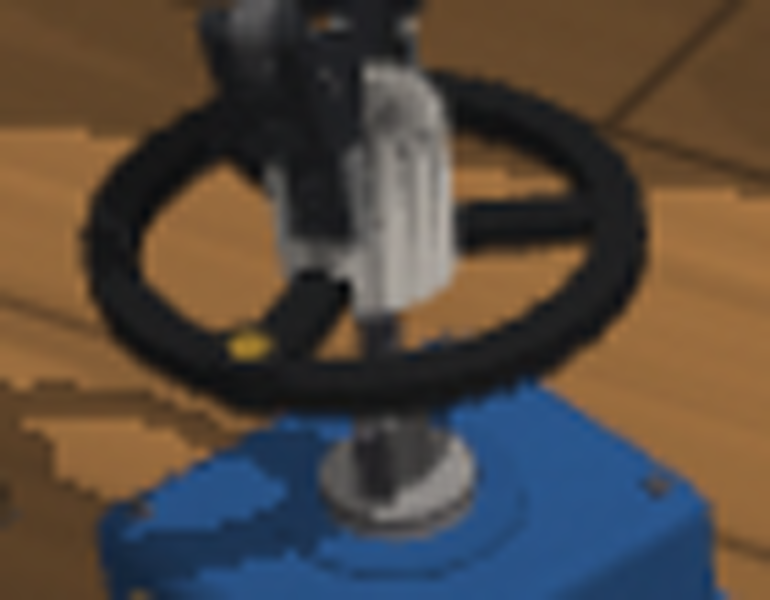

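>>> send_rows(
  plan=[
    {"linear":[0,0.2,0],"roll":0},
    {"linear":[0,0.3,0],"roll":0},
    {"linear":[0,0.3,0],"roll":0},
    {"linear":[0,0.2,0],"roll":0},
    {"linear":[0,0.15,0],"roll":0},
  ],
)

```text
t: 15.4
tcp_pos: [0.5323, -0.2037, 0.1817]
tool_rot: [0.573, -0.414, 0.414, -0.573]
force: [-0.4, -0.5, -5.1]
finger_gap: 0.543
```

>>> send_rows(
  plan=[
    {"linear":[0,0.05,0],"roll":0},
    {"linear":[0,0.05,0],"roll":0},
    {"linear":[0,0.05,0],"roll":0},
    {"linear":[0,0.05,0],"roll":0},
    {"linear":[0,0,0],"roll":0},
  ],
)

```text
t: 16.02
tcp_pos: [0.5324, -0.2037, 0.1763]
tool_rot: [0.573, -0.414, 0.414, -0.573]
force: [0.5, 0.7, -5.0]
finger_gap: 0.548
```

```bash
python3 - <<'E'
from h import *
s=manip.sense();print(s['t'],s['tcp_pos'],s['force'],s['ft_torque'],yaw(pose(s)))
im=manip.snapshot('wrist');cv2.imwrite('pics/w7.png',cv2.resize(im[170:330,180:340],None,fx=3.6,fy=3.6,interpolation=cv2.INTER_CUBIC))
E
```

```text
16.025 [ 0.53240533 -0.20373569  0.17628119] [ 0.45913843  0.71395823 -5.04567364] [-0.04180437  0.03040205 -0.01749987] -1.2505620676670781
```

View pics/w7.png

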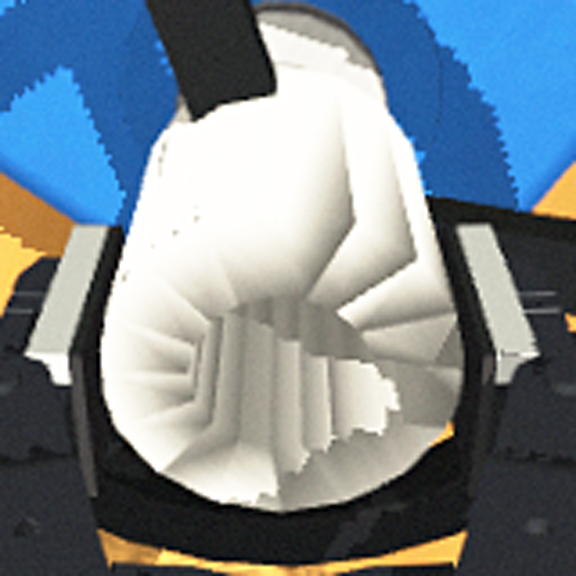

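>>> send_rows(
  plan=[
    {"linear":[0,0.04,0],"roll":0},
    {"linear":[0,0.03,0],"roll":0},
    {"linear":[0,0.03,0],"roll":0},
    {"linear":[0,0.03,0],"roll":0},
    {"linear":[0,0,0],"roll":0},
  ],
)

```text
t: 16.7
tcp_pos: [0.5324, -0.2038, 0.1723]
tool_rot: [0.573, -0.414, 0.414, -0.573]
force: [-0.3, -0.1, -4.9]
finger_gap: 0.549
```

>>> send_rows(
  plan=[
    {"linear":[0,0.04,0],"roll":0},
    {"linear":[0,0.05,0],"roll":0},
    {"linear":[0,0.05,0],"roll":0},
    {"linear":[0,0.04,0],"roll":0},
    {"linear":[0,0,0],"roll":0},
  ],
)

```text
t: 17.32
tcp_pos: [0.5324, -0.2037, 0.1669]
tool_rot: [0.573, -0.414, 0.414, -0.573]
force: [0.1, 0.4, -5.5]
finger_gap: 0.546
```

>>> send_rows(
  plan=[
    {"linear":[0,0.04,0],"roll":0},
    {"linear":[0,0.02,0],"roll":0},
    {"linear":[0,0.02,0],"roll":0},
    {"linear":[0,0.02,0],"roll":0},
    {"linear":[0,0,0],"roll":0},
  ],
)

```text
t: 17.95
tcp_pos: [0.5324, -0.2037, 0.164]
tool_rot: [0.573, -0.414, 0.414, -0.573]
force: [-0.2, 0.7, -5.7]
finger_gap: 0.548
```

>>> send_rows(
  plan=[
    {"linear":[0,0.03,0],"roll":0},
    {"linear":[0,0.03,0],"roll":0},
    {"linear":[0,0.03,0],"roll":0},
    {"linear":[0,0.03,0],"roll":0},
    {"linear":[0,0,0],"roll":0},
  ],
)

```text
t: 18.58
tcp_pos: [0.5324, -0.2037, 0.1603]
tool_rot: [0.573, -0.414, 0.414, -0.573]
force: [-0.2, 0.0, -5.3]
finger_gap: 0.543
```

>>> send_rows(
  plan=[
    {"linear":[0,0.02,0],"roll":0},
    {"linear":[0,0.02,0],"roll":0},
    {"linear":[0,0.02,0],"roll":0},
    {"linear":[0,0,0],"roll":0},
    {"linear":[0,0,0],"roll":0},
  ],
)

```text
t: 19.2
tcp_pos: [0.5324, -0.2038, 0.1586]
tool_rot: [0.573, -0.414, 0.414, -0.573]
force: [-0.4, -0.5, -4.2]
finger_gap: 0.546
```

>>> send_rows(
  plan=[
    {"linear":[0,0.02,0],"roll":0},
    {"linear":[0,0.02,0],"roll":0},
    {"linear":[0,0,0],"roll":0},
    {"linear":[0,0,0],"roll":0},
    {"linear":[0,0,0],"roll":0},
  ],
)

```text
t: 19.82
tcp_pos: [0.5324, -0.2038, 0.1574]
tool_rot: [-0.573, 0.414, -0.414, 0.573]
force: [-0.2, 0.3, -4.8]
finger_gap: 0.546
```

```bash
python3 - <<'E'
from h import *
s=manip.sense();print(s['t'],s['tcp_pos'],s['force'],s['ft_torque'],yaw(pose(s)))
E
```

```text
19.825 [ 0.53243872 -0.20378224  0.15741255] [-0.17003956  0.28293433 -4.75929615] [0.00468776 0.04576839 0.03163736] -1.2506995084345174
```

>>> send_rows(
  plan=[
    {"linear":[0,0.02,0],"roll":0},
    {"linear":[0,0.02,0],"roll":0},
    {"linear":[0,0.02,0],"roll":0},
    {"linear":[0,0,0],"roll":0},
    {"linear":[0,0,0],"roll":0},
  ],
)

```text
t: 20.45
tcp_pos: [0.5325, -0.2038, 0.1556]
tool_rot: [0.573, -0.414, 0.414, -0.573]
force: [-0.2, -0.4, -3.7]
finger_gap: 0.553
```

>>> send_rows(
  plan=[
    {"linear":[0,0.02,0],"roll":0},
    {"linear":[0,0.02,0],"roll":0},
    {"linear":[0,0.02,0],"roll":0},
    {"linear":[0,0,0],"roll":0},
    {"linear":[0,0,0],"roll":0},
  ],
)

```text
t: 21.08
tcp_pos: [0.5325, -0.2038, 0.1538]
tool_rot: [-0.573, 0.414, -0.414, 0.573]
force: [-0.9, -0.1, -4.8]
finger_gap: 0.548
```

>>> send_rows(
  plan=[
    {"linear":[0,0.03,0],"roll":0},
    {"linear":[0,0.03,0],"roll":0},
    {"linear":[0,0.04,0],"roll":0},
    {"linear":[0,0.04,0],"roll":0},
    {"linear":[0,0.02,0],"roll":0},
  ],
)

```text
t: 21.7
tcp_pos: [0.5324, -0.2037, 0.1489]
tool_rot: [0.573, -0.414, 0.414, -0.573]
force: [0.3, 0.2, -6.3]
finger_gap: 0.548
```

```bash
python3 - <<'E'
from h import *
s=manip.sense();print(s['t'],s['tcp_pos'],s['force'],s['ft_torque'],yaw(pose(s)))
im=manip.snapshot('scene');cv2.imwrite('pics/s8.png',cv2.resize(im[105:165,165:235],None,fx=11,fy=10,interpolation=cv2.INTER_CUBIC))
E
```

```text
21.7 [ 0.53238982 -0.20373625  0.14886634] [ 0.32209205  0.18206976 -6.26480948] [-0.00434858 -0.00243877  0.06107209] -1.2506138187855862
```

View pics/s8.png

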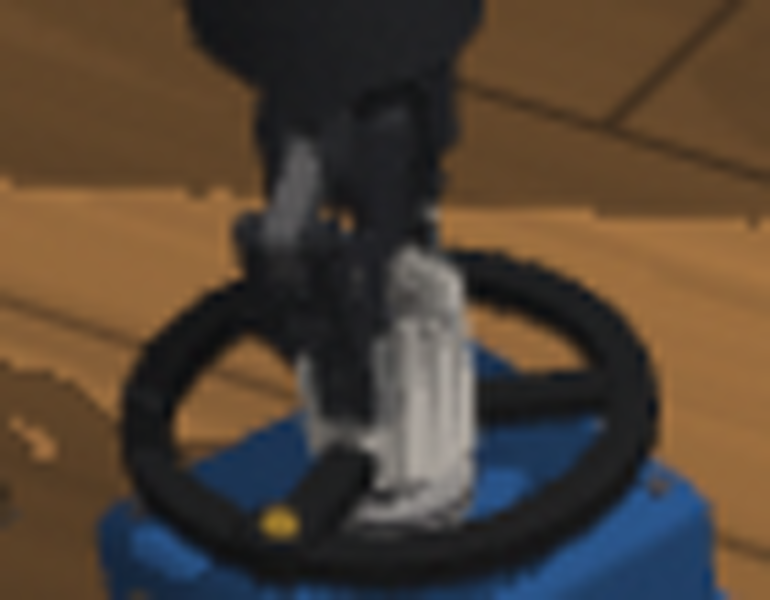

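>>> send_rows(
  plan=[
    {"linear":[0,0.05,0],"roll":0},
    {"linear":[0,0.06,0],"roll":0},
    {"linear":[0,0.06,0],"roll":0},
    {"linear":[0,0.05,0],"roll":0},
    {"linear":[0,0.03,0],"roll":0},
  ],
)

```text
t: 22.38
tcp_pos: [0.5324, -0.2037, 0.1413]
tool_rot: [0.573, -0.414, 0.414, -0.573]
force: [-0.0, -0.1, -5.4]
finger_gap: 0.548
```

>>> send_rows(
  plan=[
    {"linear":[0,0.03,0],"roll":0},
    {"linear":[0,0.03,0],"roll":0},
    {"linear":[0,0.02,0],"roll":0},
    {"linear":[0,0.02,0],"roll":0},
    {"linear":[0,0,0],"roll":0},
  ],
)

```text
t: 23.0
tcp_pos: [0.5324, -0.2038, 0.1385]
tool_rot: [0.573, -0.414, 0.414, -0.573]
force: [-0.7, -0.2, -5.9]
finger_gap: 0.547
```

Underside about 104.5 mm; finish slowly until the wrist takes load.

>>> send_rows(
  plan=[
    {"linear":[0,0.02,0],"roll":0},
    {"linear":[0,0.02,0],"roll":0},
    {"linear":[0,0.02,0],"roll":0},
    {"linear":[0,0.02,0],"roll":0},
    {"linear":[0,0,0],"roll":0},
  ],
)

```text
t: 23.62
tcp_pos: [0.5324, -0.2038, 0.1361]
tool_rot: [0.573, -0.414, 0.414, -0.573]
force: [-0.2, -0.1, -4.8]
finger_gap: 0.544
```

>>> send_rows(
  plan=[
    {"linear":[0,0.02,0],"roll":0},
    {"linear":[0,0.02,0],"roll":0},
    {"linear":[0,0.01,0],"roll":0},
    {"linear":[0,0,0],"roll":0},
    {"linear":[0,0,0],"roll":0},
  ],
)

```text
t: 24.25
tcp_pos: [0.5325, -0.2038, 0.1346]
tool_rot: [0.573, -0.414, 0.414, -0.573]
force: [0.2, -0.7, -5.3]
finger_gap: 0.548
```

>>> send_rows(
  plan=[
    {"linear":[0,0.01,0],"roll":0},
    {"linear":[0,0.01,0],"roll":0},
    {"linear":[0,0.01,0],"roll":0},
    {"linear":[0,0,0],"roll":0},
    {"linear":[0,0,0],"roll":0},
  ],
)

```text
t: 24.88
tcp_pos: [0.5325, -0.2038, 0.1342]
tool_rot: [0.573, -0.414, 0.414, -0.573]
force: [-1.2, 1.0, 1.9]
finger_gap: 0.546
```

```bash
python3 - <<'E'
from h import *
s=manip.sense();print(s['t'],s['tcp_pos'],s['force'],s['ft_torque'],yaw(pose(s)))
E
```

```text
24.875 [ 0.53252132 -0.20383257  0.13415729] [-1.18314665  1.0350586   1.92680697] [ 0.09445533  0.31545207 -0.02507368] -1.2506518691873652
```

>>> send_rows(
  plan=[
    {"linear":[0,0,0],"roll":0},
    {"linear":[0,0,0],"roll":0},
    {"linear":[0,0,0],"roll":0},
    {"linear":[0,0,0],"roll":0},
    {"linear":[0,0,0],"roll":0},
  ],
  claw=80,
)

```text
t: 25.5
tcp_pos: [0.5325, -0.2038, 0.1337]
tool_rot: [0.573, -0.414, 0.414, -0.573]
force: [0.6, -0.3, 0.6]
finger_gap: 0.935
```

>>> send_rows(
  plan=[
    {"linear":[0,-0.1,0],"roll":0},
    {"linear":[0,-0.3,0],"roll":0},
    {"linear":[0,-0.7,0],"roll":0},
    {"linear":[0,-1,0],"roll":0},
    {"linear":[0,-1,0],"roll":0},
  ],
)

```text
t: 26.12
tcp_pos: [0.5324, -0.2037, 0.2282]
tool_rot: [-0.573, 0.414, -0.414, 0.573]
force: [1.0, 0.1, 0.4]
finger_gap: 0.938
```

>>> send_rows(
  plan=[
    {"linear":[0,-0.5,0],"roll":0},
    {"linear":[0.5,0,0],"roll":0},
    {"linear":[1,0,0],"roll":0},
    {"linear":[0.5,0,0],"roll":0},
    {"linear":[0,0,0],"roll":0},
  ],
)

```text
t: 26.75
tcp_pos: [0.5511, -0.2618, 0.2404]
tool_rot: [-0.573, 0.415, -0.414, 0.573]
force: [-0.0, 0.8, -0.1]
finger_gap: 0.937
```

```bash
python3 - <<'E'
from h import *
s=manip.sense();print(s['t'],s['tcp_pos'],s['force'],s['finger_gap'])
np.save('w9T.npy',pose(s))
im=manip.snapshot('wrist');cv2.imwrite('pics/w9.png',im)
im=manip.snapshot('scene');cv2.imwrite('pics/s9.png',im);cv2.imwrite('pics/s9c.png',cv2.resize(im[90:210,130:270],None,fx=5,fy=5,interpolation=cv2.INTER_CUBIC))
im=manip.snapshot('top');cv2.imwrite('pics/t9.png',im)
E
```

```text
26.75 [ 0.55110999 -0.26179546  0.24041392] [-0.02489554  0.75749152 -0.1411431 ] 0.937013917652828
```

View pics/w9.png

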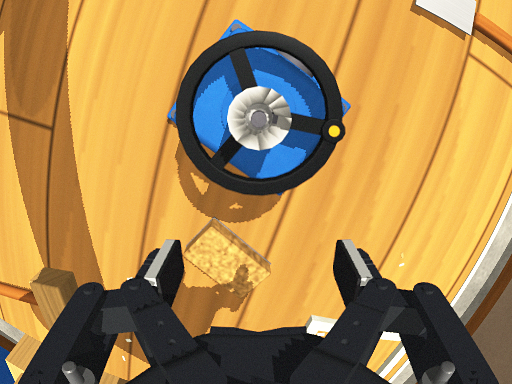

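View pics/s9c.png

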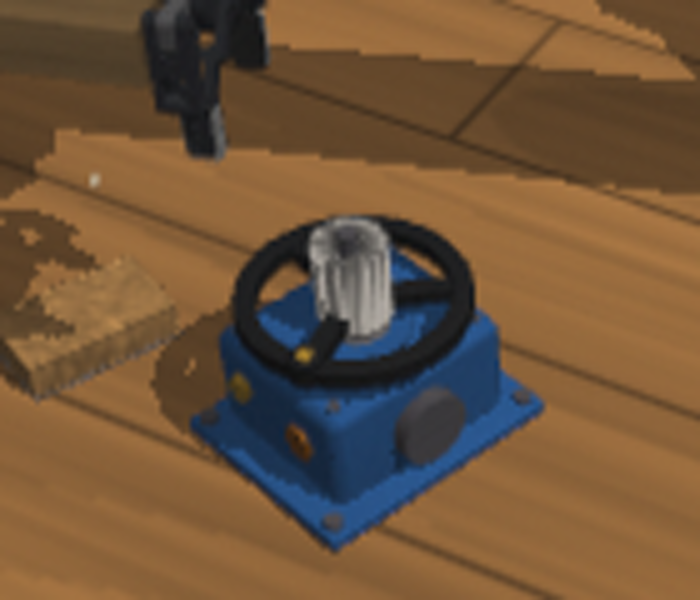

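View pics/t9.png

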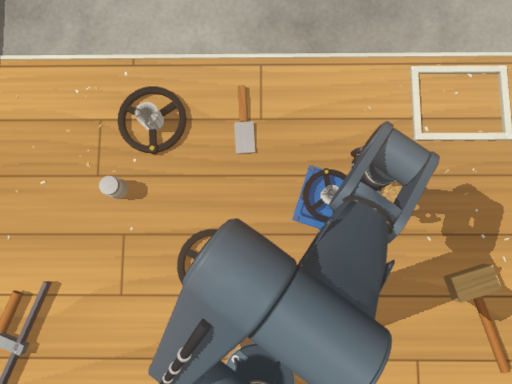

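```bash
python3 - <<'E'
from h import *
x,y=.5325,-.2037
im=cv2.imread('pics/s9.png');o=cv2.resize(im[125:170,170:230],None,fx=12,fy=12,interpolation=cv2.INTER_CUBIC)
t=np.linspace(0,2*np.pi,60)
for r,z,c in ((.075,.109,(0,255,0)),(.024,.154,(0,0,255)),(.006,.163,(255,255,0))):
    cv2.polylines(o,[np.round([(proj('scene',np.array([x+r*np.cos(a),y+r*np.sin(a),z]))-[170,125]+.5)*12 for a in t]).astype(int)],True,c,1,cv2.LINE_AA)
cv2.imwrite('pics/s9o.png',o)
E
```

```text
(no output)
```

View pics/s9o.png

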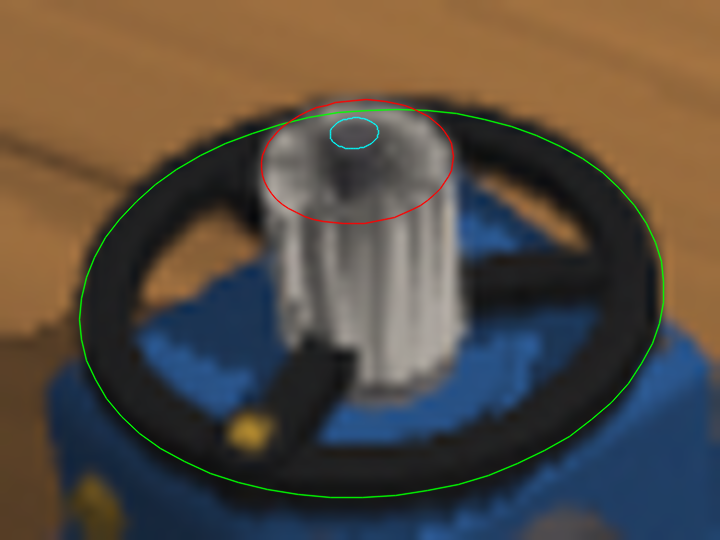

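The overlay matches the home position, with the hub top at 154 mm and the stud standing 9 mm proud of it. The wheel is home and released.

```bash
python3 - <<'E'
from station import manip
print(manip.sense()['t'],manip.sign_off())
E
```

```text
the job is handed in; nothing more can be done
26.9 None
```

The handwheel is on the shaft, keyed and down on the collar, and I let go and handed the job in at about 27 s. No verdict is reported, so what follows is from my own checks.

**What I did**
- I measured the shaft and key angle (about 0.13 rad in world axes) with the wrist camera.
- I gripped the smallest handwheel's boss at 30 N and carried it over the shaft.
- I turned it about 0.31 rad to line up with the key before lowering it. It went over the key in small steps, with no resistance that the wrist force showed, so no turning search under pressure was needed.
- The wrist force changed by only about 7 N when it met the collar. I then opened the gripper and backed off.

**Last checks**
- **Fit:** The tool height at contact put the hub's underside at about 0.100 m, which is the collar's height. In the scene picture the rim, hub top and stud match the predicted home position to about a pixel, and the wheel is level.
- **Release:** The gripper is clear and the wrist force is about zero.
- **Other items:** By eye, the scraper and jar are where they were in the top view. The sanding block was hidden by the arm in the last top view, but in the scene view it appears unmoved.

**Disagreements:** My first rough top-camera positions for the shaft and wheel differed from the wrist-camera ones by about 4 mm. I used the wrist-camera values. One rim fit in the tool frame failed because another wheel was in the background, so I ignored it.

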